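# Put the cheese press together

## Robot

A 6-joint arm with a two-finger parallel gripper is mounted at the origin on a cart in front of the work surface, level with it; the furniture and walls round the work are solid. World frame = base frame: x ahead of the robot, y to its left, z up, the work surface at z = 0. Lengths are in m, angles in rad, forces in N, time in s.
With the tool pointing down it reaches from about 0.275 to 0.975 m from the base axis. Payload 8.4 kg.
Tool frame: the origin (TCP) lies at the very end of the fingers, on their centre line; the grasp point (between the pads) lies 19 mm behind it; z points along the fingers, y is the line along which they close (so a half turn about z gives the same grasp; the last joint's range is limited). The gripper opens to 92 mm and grips with 3 to 60 N. Pads are 20 mm wide; open, the fingers measure 128 mm over their backs; the gripper's body (75 mm by 189 mm) begins 69 mm behind the grasp point.
Start: joints at [-1.104, 0.353, 1.633, -0, 1.155, -0.002], TCP at [0.282, -0.558, 0.215] pointing down, gripper open.
Joint ranges: [-2.63, 2.63], [-0.92, 2.1], [0.06, 2.66], [-1.3, 4.44], [0, 2.69], [-3.02, 3.02]. Speed limits (rad/s): [2.22, 2.22, 2.79, 3.14, 3.14, 3.14].

## Interface

Orientations are given as a rotation vector (axis times angle).
In Python, from plant import * gives the robot as it stands.
- The arm moves only by the shell command python3 -m inch 'ROWS' [FORCE]. ROWS is JSON, a list of rows, each an object with "hand": the opening, from 0 (shut) to 1 (fully open); "travel": the shift along the world's x, y, z in cm, a list of three; "twist": the turn, a rotation vector about the world's x, y, z in degrees, a list of three. In form: [{"hand": hand, "travel": [tx, ty, tz], "twist": [ax, ay, az]}, ...]. A call has 1 to 20 rows; each row is the pose to reach, as a shift and turn from the pose commanded when the call began; what a row does not reach only later rows make up. A row lasts 1/12 s, in which the tool goes at most 41.7 mm and 7.16 degrees, less where a joint would pass 70% of its speed; a pose out of reach is approached as far as the arm can. A call with a gripper value outside its range is refused whole. The fingers move at their own pace and stop on an object; FORCE is the grip in N (left out, the last holds). Time passes only in rows, so rows that repeat a pose let the fingers close. It gives the time, the measured TCP pose, the force, the opening and the grip force at its end, in the units of the state.
- get_obs(): the state, without advancing time (a new reading comes with each control period).
- get_image(name): name is "side" or "top" or "wrist"; returns the picture (480x640x3 uint8, red, green, blue); there is no depth.
- get_calibration(name): a dict with "fovy" (degrees; the focal length in pixels is half the picture's height over the tangent of half this angle, whatever the lens; pixels are square), "cx", "cy" (the principal point, pixels), "world_from_camera" (4x4, takes a point from camera to world coordinates). Camera axes: x right, y down, z forward; pixel columns grow to the right and rows downward; lengths in m; the calibration is good to about 2 mm. A picture is of the moment at which its call begins: read the wrist's pose just before it. get_calibration takes no time and is no camera call; for the wrist camera it gives the pose at the moment of the call.
- close_job(): hands the job in; it is judged then, once.
Trained networks look in the newest picture that a camera, given by its name, has taken for a name from the list of things; names that differ only in an ending like _2 or _b are one class to them, and where a whole thing is asked for, a point or a joint stands for the part that bears it (a point fixed in the world has none). Each returns a list of dicts, best first, with "conf" (0 to 1); they miss things now and then, are a little off and sometimes report something else, mostly with a low value. They report only what shows in the picture. A call takes as long as a camera call. They do not tell look-alikes from the thing itself.
- find_in(camera, label): "centre" ([x, y, z] in m, in world coordinates, good to about 4 mm: the middle of the surface that is visible of it).
- place_of(camera, label): "centre" ([x, y, z] in m, in world coordinates, good to about 4 mm: a listed point, or the origin of a listed thing).
The state is a dict: "time_s": time; "joint_positions": joint angles; "dq": joint speeds; "joint_efforts": joint torques, N m; "ee_pos": TCP position; "tcp_rot": TCP orientation; "force": force on the tool from outside, world axes, zero at the start; "wrist_torque": the same for the moment, N m; "grip_width": opening from 0.0 (shut) to 1.0 (fully open); "grip_force": force on a finger pad.
Only numpy, scipy, OpenCV 4.12 (cv2) and the standard library are available. Lean on these libraries where they do the work, as an engineer would, in place of code of your own. Each camera call takes 0.05 s, during which the arm holds its last target. There are 200 camera calls.

## Task

Put the small cheese press together inside its metal mould: first the wooden tray, flat on the board, then the spacer frame squarely on the tray, and last the top plate, pressed down firmly until it has snapped under both catches and lies flat on the spacer. The mould may be clamped off the middle of its board, so find it before you lower anything in. Leave the jam jar, pepper mill, peeler and tea light where they are.

Things in the scene. Friction and masses are not known exactly. Their poses are not given: they have to be found in the camera images.
- press_board: Fixed wooden base board of the cheese press, 155 (its x) x 215 (its y) mm, top face 15 mm above the worktop; origin at the centre of its underside, on the worktop, z up. The aluminium mould is bolted on it, rigid and square with it, centred in the board's x but up to 18 mm either way off the middle along the board's y; this offset is not reported: feel it (on the two outer y faces) or see it.
- mould_nominal (a point): Point on the board's centre line at the height of the mould's rim, 69 mm above the worktop; the real mould lies up to 18 mm from it along board y. Mould: open frame, outside 117 (board x) x 127 (y) mm, 54 mm tall, bolt flanges 6 mm high on the x sides; its pocket, 93 (x) x 103 (y) mm, goes straight down to the board, mouth bevelled 2.5 mm.
- catches_nominal (a point): Like mould_nominal, at the catches' lower edge, 59 mm above the worktop. A sprung steel catch, 14 mm wide, sits mid-wall in each of the two pocket walls across y; it slopes inward going down, at most 4 mm out. Notched parts pass freely; the top plate rests on the catches about 15 mm too high until pressed down with some 5 to 12 N; then they snap out over it.
- tray: Tray, 90 (its x) x 100 (its y) mm, light wood, origin centre of underside, z up. Lies upright on the worktop in one of three swapped places. 20 mm tall, floor 5, walls 7 mm, 250 g; a grip rib 12 mm thick, level with the walls, runs along x through the centre, with 37 mm wide finger wells beside it (pinch along y). 22 mm notches mid-wall at both y ends clear the catches. First in; origin then 15 mm above the worktop.
- spacer: Spacer frame without floor, 90 (its x) x 100 (its y) mm, light wood, origin centre of underside, z up. Lies upright on the worktop in one of three swapped places. 12 mm tall, walls 7 mm, 120 g, with the same 12 mm thick full-height rib along x, 37 mm windows beside it and the same notches as the tray. Second, on the tray; origin then 35 mm above the worktop.
- top_plate: Top plate, 90 (its x) x 100 (its y) mm, light wood, origin centre of underside, z up. Lies upright on the worktop in one of three swapped places. Solid, 10 mm thick, no notches, 200 g; on it a handle bar 12 mm thick (y), 60 mm long (x), its top 34 mm above the underside (pinch along y). Last, pressed down on the spacer; origin then 47 mm above the worktop.
- jar_jam: Bystander: jam jar, 69 mm wide, 99 mm tall, origin centre of underside.
- pepper_mill: Bystander: dark wooden pepper mill, 58 mm wide, 160 mm tall, origin centre of underside.
- peeler: Bystander: vegetable peeler lying flat, 170 x 25 x 18 mm, its length along its x, origin under its centre.
- tea_light: Bystander: small tea light, 38 mm wide, 15 mm tall, origin centre of underside.
There are look-alikes about, which are no part of the job. Leave any pink or yellow look-alike of the tray alone.

How it is judged:
On the way, in this order (a step that is already met when the one before it is completed fails the run):
1. the tray lies flat in the mould, on the board (z of tray in the frame of press_board between 0.013 and 0.017 m and x of tray in the frame of press_board between -0.004 and 0.004 m and y of tray in the frame of press_board between -0.021 and 0.021 m and angle between the x axis of tray and the x axis of press_board, either way round below 0.06 rad and angle between tray's own z axis and vertical below 0.04 rad), for 0.2 s.
2. the spacer lies flat in the mould, on the tray (z of spacer in the frame of press_board between 0.033 and 0.037 m and x of spacer in the frame of press_board between -0.004 and 0.004 m and y of spacer in the frame of press_board between -0.021 and 0.021 m and angle between the x axis of spacer and the x axis of press_board, either way round below 0.06 rad and angle between spacer's own z axis and vertical below 0.04 rad), for 0.2 s.
3. the top plate lies on the spacer, under the catches (z of top_plate in the frame of press_board between 0.045 and 0.049 m and x of top_plate in the frame of press_board between -0.004 and 0.004 m and y of top_plate in the frame of press_board between -0.021 and 0.021 m and angle between the x axis of top_plate and the x axis of press_board, either way round below 0.06 rad and angle between top_plate's own z axis and vertical below 0.04 rad), for 0.2 s.
At the end, for the whole second after the job is handed in: Tray, spacer and top plate lie stacked in the mould, undersides 15, 35 and 47 mm above the worktop (within 2 mm), level to 0.04 rad, square to 0.06 rad, within 4 mm (x) and 21 mm (y) of the board's middle, each within 5 mm of the one below; released, at rest (all of step 1 and all of step 2 and all of step 3 and horizontal distance between tray and spacer below 0.005 m and horizontal distance between spacer and top_plate below 0.005 m and contact force between the fingers and tray below 0.1 N and contact force between the fingers and spacer below 0.1 N and contact force between the fingers and top_plate below 0.1 N and linear speed of each of tray, spacer, top_plate below 0.02 m/s); the robot touches nothing.
It fails at once if the jar jam is moved by more than 25 mm or tipped over (distance of jar_jam from where it was at the start of the episode above 0.025 m or angle between jar_jam's own z axis and vertical above 0.5 rad).
It fails at once if the pepper mill is moved by more than 25 mm or tipped over (distance of pepper_mill from where it was at the start of the episode above 0.025 m or angle between pepper_mill's own z axis and vertical above 0.5 rad).
It fails at once if the peeler is moved by more than 25 mm (distance of peeler from where it was at the start of the episode above 0.025 m).
It fails at once if the tea light is moved by more than 25 mm or tipped over (distance of tea_light from where it was at the start of the episode above 0.025 m or angle between tea_light's own z axis and vertical above 0.5 rad).
It also fails if it takes over 72 s, if anything falls off the work surface, if the arm or the gripper's body presses on something with over 40 N, if the wrist force passes 120 N, or if a joint passes its speed limit or range.

## Working session

There is one attempt and no reset: what is moved stays moved. The work goes in short steps, Python scripts to look and compute and a shell command to move; the robot and the scene stay as the last step left them, time stands still between calls to the robot, and variables do not carry over. Pictures are saved under pics/ and viewed, at most 10 in all, crops included, and the job is handed in when it is done.

```bash
mkdir -p pics; ls
python3 - <<'E'
from plant import *
import cv2,numpy as np
for c in ["top","side"]:
    cv2.imwrite(f"pics/{c}0.png",get_image(c)[:,:,::-1])
for n in ["press_board","mould_nominal","tray","spacer","top_plate","jar_jam","pepper_mill","peeler","tea_light"]:
    for r in place_of("top",n)[:3]: print(n,np.round(r["centre"],3),round(r["conf"],2))
o=get_obs();print(o["time_s"],o["tcp_rot"],o["force"])
E
```

```text
pics
press_board [ 0.477 -0.008  0.002] 0.85
mould_nominal [ 0.48  -0.008  0.066] 0.65
mould_nominal [0.476 0.297 0.002] 0.46
tray [ 0.498 -0.448  0.003] 0.79
tray [ 0.518 -0.616 -0.004] 0.79
tray [ 0.46  -0.302  0.001] 0.65
spacer [0.698 0.022 0.001] 0.72
top_plate [0.48 0.3  0.  ] 0.95
jar_jam [ 0.61   0.24  -0.004] 0.74
pepper_mill [ 0.646 -0.221  0.004] 0.62
peeler [ 0.595 -0.196  0.001] 0.62
tea_light [0.582 0.161 0.   ] 0.61
0.55 [3.05565855e+00 7.29597811e-01 1.89198355e-05] [ 0.6449515  -0.25466383  0.0432479 ]
```

View pics/top0.png

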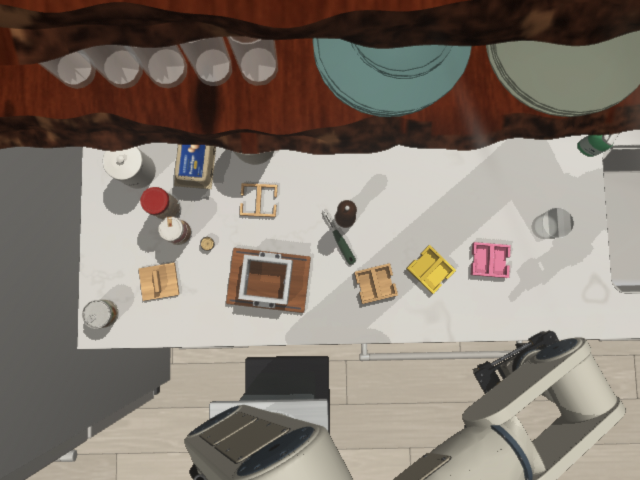

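View pics/side0.png

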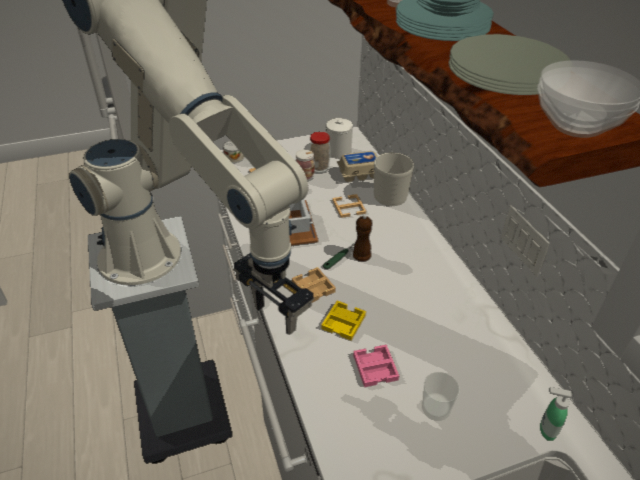

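The tray candidates in the top view are wood at (376,284), yellow at (431,270) and pink at (491,260). I choose the wooden one at (0.46,-0.30). The spacer is at (258,200), the top plate at (159,282) and the mould at (266,278). I'll check the choice in one close crop.

```bash
cat > h.py <<'E'
from plant import *
import cv2,numpy as np
from scipy.spatial.transform import Rotation as Ro
def ray(cal,pts,z):
    "pixels -> world points on the plane at height z"
    f=240/np.tan(np.radians(cal["fovy"])/2); T=np.array(cal["world_from_camera"])
    p=np.atleast_2d(pts).astype(float)
    d=np.c_[(p[:,0]-cal["cx"])/f,(p[:,1]-cal["cy"])/f,np.ones(len(p))]@T[:3,:3].T
    return T[:3,3]+d*((z-T[2,3])/d[:,2])[:,None]
def pix(cal,P):
    f=240/np.tan(np.radians(cal["fovy"])/2); T=np.array(cal["world_from_camera"])
    q=(np.atleast_2d(P)-T[:3,3])@T[:3,:3]
    return np.c_[cal["cx"]+f*q[:,0]/q[:,2],cal["cy"]+f*q[:,1]/q[:,2]]
def yaw(o): # tool x axis yaw in degrees
    x=Ro.from_rotvec(o["tcp_rot"]).as_matrix()[:,0]; return np.degrees(np.arctan2(x[1],x[0]))
E
python3 - <<'E'
from h import *
im=cv2.imread("pics/top0.png"); cal=get_calibration("top")
hsv=cv2.cvtColor(im,cv2.COLOR_BGR2HSV)
tiles=[]
for n,(u,v),z in [("tray",(376,284),.02),("spacer",(258,200),.012),("plate",(159,282),.01),("board",(268,280),.015)]:
    r=50 if n=="board" else 30
    c=im[v-r:v+r,u-r:u+r]; tiles.append(cv2.resize(c,(390,290)))
    m=((hsv[:,:,1]>70)&(hsv[:,:,0]<25)&(hsv[:,:,2]>(40 if n=="board" else 120))).astype(np.uint8); k=np.zeros_like(m); k[v-r:v+r,u-r:u+r]=1
    p=np.argwhere(m&k)[:,::-1]
    w=ray(cal,p,z)[:,:2]; b=cv2.minAreaRect((w*1000).astype(np.float32)); print(n,np.round(b[0]),np.round(b[1]),round(b[2],1))
cv2.imwrite("pics/crop0.png",np.vstack([np.hstack(tiles[:2]),np.hstack(tiles[2:])]))
o=get_obs(); print(yaw(o)); T=np.array(get_calibration("wrist")["world_from_camera"]); print(T.round(3), o["ee_pos"],get_calibration("wrist")["fovy"])
E
```

```text
tray [ 461. -298.] [89. 99.] 12.4
spacer [698.  21.] [99. 90.] 86.7
plate [478. 296.] [ 90. 101.] 8.4
board [476.  -5.] [214. 154.] 82.2
26.858095012035044
[[ 0.453 -0.859 -0.239  0.349]
 [-0.892 -0.436 -0.121 -0.524]
 [ 0.     0.268 -0.964  0.385]
 [ 0.     0.     0.     1.   ]] [ 0.28238198 -0.55760625  0.2145831 ] 63.92562264771389
```

View pics/crop0.png

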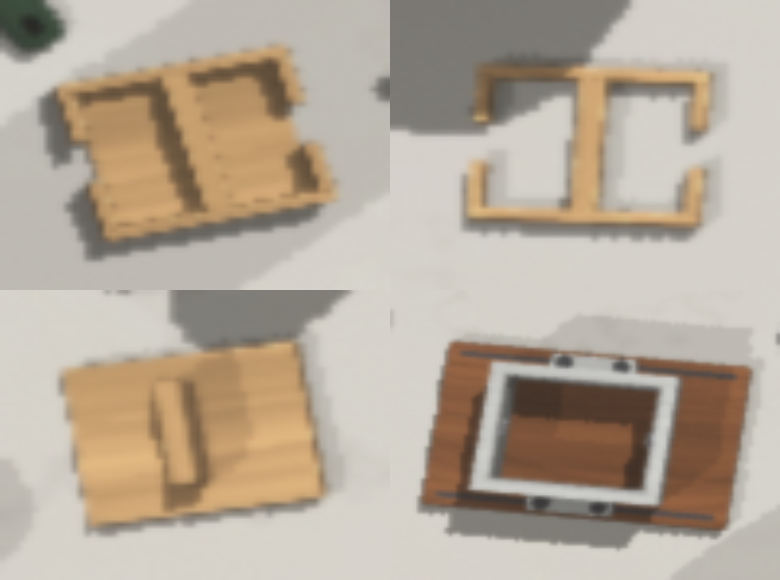

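The crop confirms that the tray is plain wood with notches and a rib. The spacer is an open frame, the plate carries its handle bar, and the mould sits slightly left of the board's middle. Rectangle sizes match the description. Yaws: tray 12.4°, spacer −3.3°, plate 8.4°, board −7.8°. Next I hover over the tray.

```bash
python3 -m inch '[{"hand":0.35,"travel":[17.9,26.0,0],"twist":[0,0,-14.5]},{"hand":0.35,"travel":[17.9,26.0,0],"twist":[0,0,-14.5]},{"hand":0.35,"travel":[17.9,26.0,0],"twist":[0,0,-14.5]},{"hand":0.35,"travel":[17.9,26.0,0],"twist":[0,0,-14.5]},{"hand":0.35,"travel":[17.9,26.0,0],"twist":[0,0,-14.5]},{"hand":0.35,"travel":[17.9,26.0,0],"twist":[0,0,-14.5]},{"hand":0.35,"travel":[17.9,26.0,0],"twist":[0,0,-14.5]},{"hand":0.35,"travel":[17.9,26.0,0],"twist":[0,0,-14.5]},{"hand":0.35,"travel":[17.9,26.0,0],"twist":[0,0,-14.5]},{"hand":0.35,"travel":[17.9,26.0,0],"twist":[0,0,-14.5]},{"hand":0.35,"travel":[17.9,26.0,0],"twist":[0,0,-14.5]},{"hand":0.35,"travel":[17.9,26.0,0],"twist":[0,0,-14.5]}]' 25
cat >> h.py <<'E'
def rect(im,cal,P,z,r=90,lo=120,zs=None):
    "coloured-wood rectangle near world point P, on plane z: centre, size (mm), yaw of the short side"
    hsv=cv2.cvtColor(im,cv2.COLOR_RGB2HSV); u,v=pix(cal,[[P[0],P[1],z]])[0].astype(int)
    m=((hsv[:,:,1]>70)&(hsv[:,:,0]<25)&(hsv[:,:,2]>lo)).astype(np.uint8); k=np.zeros_like(m)
    k[max(v-r,0):v+r,max(u-r,0):u+r]=1
    m=cv2.morphologyEx(m&k,cv2.MORPH_OPEN,np.ones((3,3)))
    w=ray(cal,np.argwhere(m)[:,::-1],z)[:,:2]
    (c,s,a)=cv2.minAreaRect((w*1000).astype(np.float32))
    if s[0]>s[1]: a-=90
    return np.round(c,1),np.round(s,1),round((a+90)%180-90,2)
E
python3 - <<'E'
from h import *
o=get_obs(); im=get_image("wrist"); cal=get_calibration("wrist")
cv2.imwrite("pics/w1.png",im[:,:,::-1])
print(o["time_s"],o["ee_pos"],yaw(o)); 
for z in (.02,.0): print(rect(im,cal,(.461,-.298),z,140))
E
```

```text
time_s: 1.55
ee_pos: [0.4608, -0.2985, 0.2146]
tcp_rot: [3.123, 0.337, -0.0]
force: [0.1, -1.1, -0.4]
grip_width: 0.354
grip_force: 0.0
1.55 [ 0.46081319 -0.29853483  0.21460239] 12.303381939001795
(array([ 471.5, -342. ]), array([ 91. , 187.8]), 11.4)
(array([ 468. , -345.2]), array([ 95.9, 198.1]), 11.4)
```

View pics/w1.png

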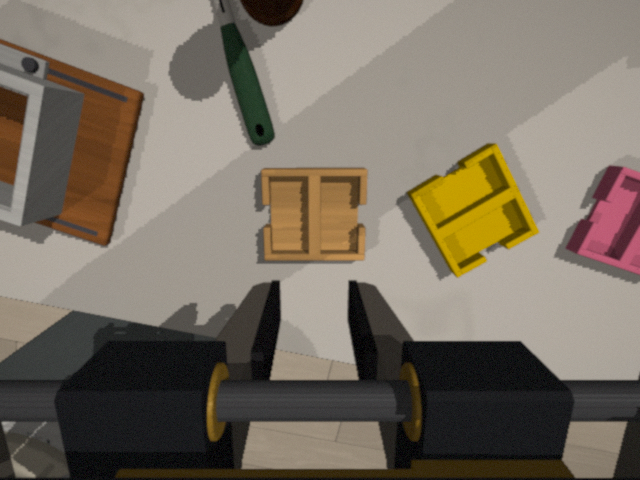

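The tray is at (315,214), square to the hand. Yellow is at (473,210) and pink at the right edge, and part of the mould shows at left. The rectangle fit took in the yellow one, so I narrow the window.

Run:
```python
from h import *
im=cv2.imread("pics/w1.png")[:,:,::-1].copy(); cal=get_calibration("wrist")
print(pix(cal,[[.461,-.298,.02]]),rect(im,cal,(.461,-.298),.02,75))
```

```text
[[312.32428652 216.65098515]] (array([ 462.5, -299.5]), array([90.3, 99.6]), 12.33)
```

```bash
python3 -m inch '[{"hand":0.35,"travel":[0.17,-0.1,-4],"twist":[0,0,0]},{"hand":0.35,"travel":[0.17,-0.1,-8],"twist":[0,0,0]},{"hand":0.35,"travel":[0.17,-0.1,-12],"twist":[0,0,0]},{"hand":0.35,"travel":[0.17,-0.1,-16],"twist":[0,0,0]},{"hand":0.35,"travel":[0.17,-0.1,-18.5],"twist":[0,0,0]},{"hand":0.35,"travel":[0.17,-0.1,-20],"twist":[0,0,0]},{"hand":0.35,"travel":[0.17,-0.1,-20.6],"twist":[0,0,0]},{"hand":0.35,"travel":[0.17,-0.1,-20.6],"twist":[0,0,0]},{"hand":0.35,"travel":[0.17,-0.1,-20.6],"twist":[0,0,0]},{"hand":0.05,"travel":[0.17,-0.1,-20.6],"twist":[0,0,0]},{"hand":0.05,"travel":[0.17,-0.1,-20.6],"twist":[0,0,0]},{"hand":0.05,"travel":[0.17,-0.1,-20.6],"twist":[0,0,0]},{"hand":0.05,"travel":[0.17,-0.1,-20.6],"twist":[0,0,0]},{"hand":0.05,"travel":[0.17,-0.1,-20.6],"twist":[0,0,0]},{"hand":0.05,"travel":[0.17,-0.1,-20.6],"twist":[0,0,0]}]' 25
```

```text
time_s: 2.85
ee_pos: [0.4637, -0.2989, 0.0096]
tcp_rot: [3.122, 0.338, 0.002]
force: [-1.2, -0.2, 7.5]
grip_width: 0.125
grip_force: 25.0
```

```bash
python3 -m inch '[{"hand":0.05,"travel":[0,0,2],"twist":[0,0,0]},{"hand":0.05,"travel":[0,0,6],"twist":[0,0,0]},{"hand":0.05,"travel":[0,0,10],"twist":[0,0,0]},{"hand":0.05,"travel":[0,0,14],"twist":[0,0,0]},{"hand":0.05,"travel":[-9.3,27,20.6],"twist":[0,0,-20]},{"hand":0.05,"travel":[-9.3,27,20.6],"twist":[0,0,-20]},{"hand":0.05,"travel":[-9.3,27,20.6],"twist":[0,0,-20]},{"hand":0.05,"travel":[-9.3,27,20.6],"twist":[0,0,-20]},{"hand":0.05,"travel":[-9.3,27,20.6],"twist":[0,0,-20]},{"hand":0.05,"travel":[-9.3,27,20.6],"twist":[0,0,-20]},{"hand":0.05,"travel":[-9.3,27,20.6],"twist":[0,0,-20]},{"hand":0.05,"travel":[-9.3,27,20.6],"twist":[0,0,-20]},{"hand":0.05,"travel":[-9.3,27,20.6],"twist":[0,0,-20]},{"hand":0.05,"travel":[-9.3,27,20.6],"twist":[0,0,-20]},{"hand":0.05,"travel":[-9.3,27,20.6],"twist":[0,0,-20]},{"hand":0.05,"travel":[-9.3,27,20.6],"twist":[0,0,-20]},{"hand":0.05,"travel":[-9.3,27,20.6],"twist":[0,0,-20]}]'
python3 - <<'E'
from h import *
o=get_obs(); im=get_image("wrist"); cal=get_calibration("wrist")
cv2.imwrite("pics/w2.png",im[:,:,::-1])
print(o["time_s"],o["ee_pos"],yaw(o),o["grip_width"],o["force"],pix(cal,[[.477,-.005,.069]]))
E
```

```text
time_s: 4.27
ee_pos: [0.3701, -0.0295, 0.2142]
tcp_rot: [3.134, -0.212, -0.001]
force: [0.4, -0.5, -2.1]
grip_width: 0.126
grip_force: 25.0
4.2667 [ 0.37014441 -0.02951905  0.21421934] -7.755696166578605 0.1261744329179121 [ 0.36084573 -0.48453808 -2.07595674] [[262.64620614  99.55664936]]
```

View pics/w2.png

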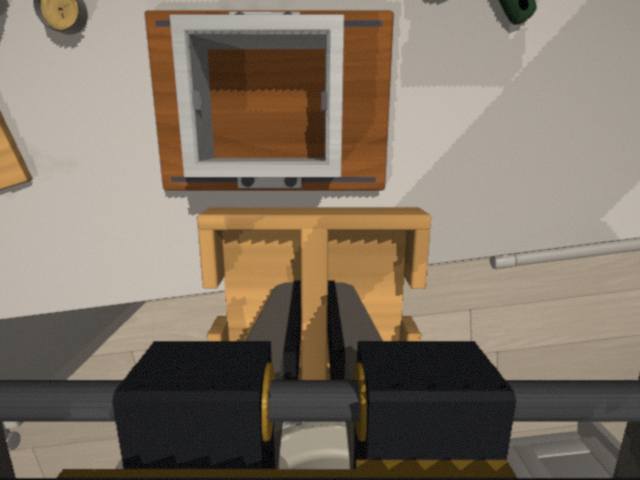

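The mould rim shows at about (172..343, 14..178), with the catches mid-wall at (197,100) and (324,100). The tray is held level below it. Now I measure the rim edges.

```bash
cat >> h.py <<'E'
def edge(g,axis,lines,a,b,sign):
    "subpixel strongest step (sign) between a and b along rows (axis 0: lines are rows) or columns"
    out=[]
    for l in lines:
        s=(g[l,a:b] if axis==0 else g[a:b,l]).astype(float); d=sign*np.diff(s); i=int(d.argmax())
        if d[i]<15: continue
        j=slice(max(i-1,0),i+2); w=np.clip(d[j],0,None); x=a+.5+(np.arange(len(d))[j]*w).sum()/w.sum()
        out.append((x,l) if axis==0 else (l,x))
    return np.array(out)
E
python3 - <<'E'
from h import *
im=cv2.imread("pics/w2.png"); g=im[:,:,0]  # blue: brown dark, metal bright
cal=get_calibration("wrist"); th=np.radians(-7.8)
ex=np.array([np.cos(th),np.sin(th)]); ey=np.array([-ex[1],ex[0]])
E={"yL":edge(g,0,range(30,165,3),160,190,1),"yR":edge(g,0,range(30,165,3),334,355,-1),
 "yLi":edge(g,0,range(45,150,3),180,203,-1),"yRi":edge(g,0,range(45,150,3),322,338,1),
 "xTi":edge(g,1,range(215,320,3),20,40,-1),"xBi":edge(g,1,range(215,320,3),150,170,1)}
for z in [.069]:
  for k,p in E.items():
    w=ray(cal,p,z)[:,:2]*1000; n=ey if k[0]=="y" else ex; t=ex if k[0]=="y" else ey
    v=w@n; u=w@t; ok=abs(v-np.median(v))<2.5; f=np.polyfit(u[ok],v[ok],1)
    print(k,ok.sum(),np.median(v[ok]).round(1),"slope deg",np.degrees(np.arctan(f[0])).round(2), "std",v[ok].std().round(2))
# board edges
for k,p in {"bL":edge(g,0,range(30,165,3),135,168,-1),"bR":edge(g,0,range(30,165,3),380,400,1)}.items():
    w=ray(cal,p,.015)[:,:2]*1000; v=w@ey;u=w@ex; print(k,np.median(v).round(1),np.degrees(np.polyfit(u,v,1)[0]).round(2))
print("board centre",np.array([476,-5])@ex,np.array([476,-5])@ey)
E
```

```text
yL 45 126.2 slope deg 0.1 std 0.14
yR 45 -1.4 slope deg 0.19 std 0.16
yLi 35 113.3 slope deg 0.3 std 0.49
yRi 27 11.6 slope deg 0.63 std 0.5
xTi 30 522.0 slope deg -0.39 std 0.2
xBi 35 429.6 slope deg 0.16 std 0.28
bL 165.3 0.13
bR -47.6 0.05
board centre 472.27454992657863 59.64687327637166
```

Run:
```python
from h import *
im=cv2.imread("pics/w2.png"); g=im[:,:,0]
cal=get_calibration("wrist"); th=np.radians(-7.75)
ex=np.array([np.cos(th),np.sin(th)]); ey=np.array([-ex[1],ex[0]])
cols=list(range(186,228,3))+list(range(306,336,3)); bc=list(range(175,232,3))+list(range(310,380,3))
for k,p,z in [("xT",edge(g,1,cols,8,22,1),.069),("xB",edge(g,1,cols,168,186,-1),.069),("bT",edge(g,1,bc,5,18,-1),.015),("bB",edge(g,1,bc,183,197,1),.015)]:
    w=ray(cal,p,z)[:,:2]*1000; print(k,len(p),np.median(p[:,1]),np.percentile(w@ex,[10,50,90]).round(1))
for u in (270,):print(g[8:45,u],g[145:196,u]);print(g[5:45,215],g[145:196,215])
T=np.array(cal["world_from_camera"])[:3,3]*1000;print("cam",T[:2]@ex,T[2])
```

```text
xT 24 13.842938340887834 [531.9 532.1 532.3]
xB 24 176.64458064516128 [414.4 414.4 414.5]
bT 43 10.194736842105264 [549.5 549.7 550.1]
bB 43 190.17796610169492 [396.1 396.2 396.5]
[143 131  99 107 148 155 154 166 168 169 170 171 171 168 171 170 169 166
 168 164 159 136 116 109 110 108  86  76  70  68  67  70  71  70  72  72
  70] [ 38  41  37  34  39  29  37  35  32  34  34  38  62  88 106 112 129 151
 154 157 166 168 166 168 172 171 171 172 175 175 171 156 117 104 104 102
 102 102 104 103 102  98  86  51  29  64  98 105 105 105 105]
[146 150 147 145 132  91  53  30  44  97 150 162 162 162 162 165 164 165
 164 163 165 164 160 159 142 119 110 103  94  76  71  67  70  72  71  68
  61  60  53  52] [ 36  36  37  42  38  39  42  40  43  41  42  43  60  90 105 115 127 145
 155 161 165 167 165 169 170 171 173 175 169 174 169 149  85  44  38  43
  38  29  31  23  28  22  23  24  33  64  95 106 102 106 104]
cam 446.09575191863064 384.5010113371405
```

Run:
```python
from h import *
im=cv2.imread("pics/w2.png"); hsv=cv2.cvtColor(im,cv2.COLOR_BGR2HSV); g=hsv[:,:,1]
cal=get_calibration("wrist"); th=np.radians(-7.7)
ex=np.array([np.cos(th),np.sin(th)]); ey=np.array([-ex[1],ex[0]]); o=get_obs(); t=o["ee_pos"][:2]*1000
for k,p,n in [("front",edge(g,1,range(215,415,5),200,216,1),ex),("L",edge(g,0,range(225,280,3),190,208,1),ey),("R",edge(g,0,range(225,280,3),420,438,-1),ey)]:
    w=ray(cal,p,o["ee_pos"][2]+.0104)[:,:2]*1000; print(k,len(p),np.median(w@n-t@n).round(2))
q=ex*473.2+ey*62.4; print("target tcp if centred",q,"delta cm",(q+ex*1.3-t)/10)
```

```text
front 40 46.88
L 19 48.72
R 19 -50.42
target tcp if centred [477.29398808  -1.56491128] delta cm [10.84716305  2.76808532]
```

The tray's visible front face agrees with a −1.4 mm offset in the hand. The mould centre is at (0.4773, −0.0016), about +3.6 mm along board y, with yaw −7.7°. I go above it and then down gently.

```bash
python3 -m inch '[{"hand":0.05,"travel":[3.5,0.9,0],"twist":[0,0,0]},{"hand":0.05,"travel":[7,1.8,0],"twist":[0,0,0]},{"hand":0.05,"travel":[10.85,2.81,0],"twist":[0,0,0]},{"hand":0.05,"travel":[10.85,2.81,-4],"twist":[0,0,0]},{"hand":0.05,"travel":[10.85,2.81,-8],"twist":[0,0,0]},{"hand":0.05,"travel":[10.85,2.81,-11],"twist":[0,0,0]},{"hand":0.05,"travel":[10.85,2.81,-13],"twist":[0,0,0]},{"hand":0.05,"travel":[10.85,2.81,-13],"twist":[0,0,0]},{"hand":0.05,"travel":[10.85,2.81,-13],"twist":[0,0,0]}]'
python3 -m inch '[{"hand":0.05,"travel":[0,0,-0.4],"twist":[0,0,0]},{"hand":0.05,"travel":[0,0,-0.8],"twist":[0,0,0]},{"hand":0.05,"travel":[0,0,-1.2],"twist":[0,0,0]},{"hand":0.05,"travel":[0,0,-1.6],"twist":[0,0,0]},{"hand":0.05,"travel":[0,0,-1.6],"twist":[0,0,0]}]'
```

```text
time_s: 5.07
ee_pos: [0.4779, -0.001, 0.0838]
tcp_rot: [3.134, -0.211, -0.005]
force: [-0.6, -0.3, -1.8]
grip_width: 0.124
grip_force: 25.0
time_s: 5.48
ee_pos: [0.4785, -0.0005, 0.0684]
tcp_rot: [-3.135, 0.209, -0.0]
force: [0.8, -0.9, -2.0]
grip_width: 0.128
grip_force: 25.0
```

It is inside without resistance. Continue down.

```bash
python3 -m inch '[{"hand":0.05,"travel":[0,0,-0.8],"twist":[0,0,0]},{"hand":0.05,"travel":[0,0,-1.6],"twist":[0,0,0]},{"hand":0.05,"travel":[0,0,-2.4],"twist":[0,0,0]},{"hand":0.05,"travel":[0,0,-3.2],"twist":[0,0,0]},{"hand":0.05,"travel":[0,0,-3.8],"twist":[0,0,0]},{"hand":0.05,"travel":[0,0,-4.2],"twist":[0,0,0]},{"hand":0.05,"travel":[0,0,-4.4],"twist":[0,0,0]},{"hand":0.05,"travel":[0,0,-4.4],"twist":[0,0,0]}]'
```

```text
time_s: 6.15
ee_pos: [0.4783, -0.0005, 0.0245]
tcp_rot: [3.135, -0.209, -0.002]
force: [-0.4, -0.9, 0.2]
grip_width: 0.13
grip_force: 25.0
```

```bash
python3 -m inch '[{"hand":0.05,"travel":[0,0,-0.1],"twist":[0,0,0]},{"hand":0.35,"travel":[0,0,-0.1],"twist":[0,0,0]},{"hand":0.35,"travel":[0,0,-0.1],"twist":[0,0,0]},{"hand":0.35,"travel":[0,0,-0.1],"twist":[0,0,0]},{"hand":0.35,"travel":[0,0,1],"twist":[0,0,0]},{"hand":0.35,"travel":[0,0,4],"twist":[0,0,0]},{"hand":0.35,"travel":[0,0,8],"twist":[0,0,0]},{"hand":0.35,"travel":[0,0,12],"twist":[0,0,0]},{"hand":0.35,"travel":[0,0,12],"twist":[0,0,0]}]'
python3 - <<'E'
from h import *
ct,cs=get_calibration("top"),get_calibration("side")
def line(c,p): a=ray(c,[p],0)[0]; T=np.array(c["world_from_camera"])[:3,3]; return T,(a-T)/np.linalg.norm(a-T)
for pt,ps in [((392,75),(445,15)),((590,60),(505,65))]:
    a,u=line(ct,pt); b,v=line(cs,ps); st=np.linalg.lstsq(np.c_[u,-v],b-a,rcond=None)[0]
    print(a+u*st[0],b+v*st[1])
for z in (0,.4,.5,.6,.7): print(z,ray(ct,[[258,150]],z)[0].round(3))
im=get_image("wrist"); cv2.imwrite("pics/w3.png",im[:,:,::-1]); o=get_obs(); print(o["time_s"],o["ee_pos"])
for r in place_of("wrist","tray")[:2]: print(np.round(r["centre"],3),r["conf"])
E
```

```text
time_s: 6.9
ee_pos: [0.4828, -0.0004, 0.1511]
tcp_rot: [-3.134, 0.209, -0.016]
force: [1.9, -0.9, 1.3]
grip_width: 0.351
grip_force: 0.0
[ 0.74548896 -0.25223988  0.72140589] [ 0.78458516 -0.26884751  0.74075496]
[ 0.7573231  -0.53092007  0.73249735] [ 0.76626269 -0.5347795   0.73866914]
0 [0.842 0.021 0.   ]
0.4 [ 0.73  -0.024  0.4  ]
0.5 [ 0.702 -0.035  0.5  ]
0.6 [ 0.674 -0.046  0.6  ]
0.7 [ 0.645 -0.057  0.7  ]
6.95 [ 4.81543051e-01 -4.49073018e-04  1.48281665e-01]
[ 0.481 -0.003  0.017] 0.55
```

View pics/w3.png

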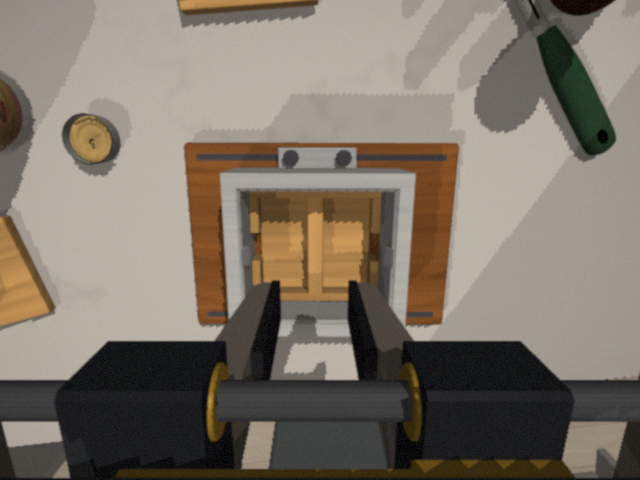

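The tray sits flat and square in the pocket at (315,245), with the shadow gap even all round. The shelf is at z≈0.7, well clear. Next is the spacer.

```bash
python3 -m inch '[{"hand":0.35,"travel":[4,0.4,2],"twist":[0,0,4.4]},{"hand":0.35,"travel":[8,0.8,2],"twist":[0,0,4.4]},{"hand":0.35,"travel":[12,1.2,2],"twist":[0,0,4.4]},{"hand":0.35,"travel":[15,1.6,2],"twist":[0,0,4.4]},{"hand":0.35,"travel":[17.5,2,2],"twist":[0,0,4.4]},{"hand":0.35,"travel":[17.5,2,2],"twist":[0,0,4.4]},{"hand":0.35,"travel":[17.5,2,2],"twist":[0,0,4.4]},{"hand":0.35,"travel":[17.5,2,2],"twist":[0,0,4.4]}]'
python3 - <<'E'
from h import *
o=get_obs(); im=get_image("wrist"); cal=get_calibration("wrist")
cv2.imwrite("pics/w4.png",im[:,:,::-1]); P=(.698,.021)
print(o["time_s"],o["ee_pos"],yaw(o),o["dq"],pix(cal,[[*P,.012]]),rect(im,cal,P,.012,90))
E
```

```text
time_s: 7.67
ee_pos: [0.6517, 0.0195, 0.1624]
tcp_rot: [3.14, -0.089, -0.006]
force: [-1.0, -0.8, -0.2]
grip_width: 0.349
grip_force: 0.0
7.6667 [0.65171733 0.01946129 0.16242005] -3.2345370019759 [-0.00100713 -0.02447232  0.00910045 -0.00094396  0.00272335 -0.00061944] [[307.57105098 172.55416236]] (array([700.,  20.]), array([100.3,  90.1]), -3.75)
```

```bash
python3 -m inch '[{"hand":0.35,"travel":[2.5,0,-2],"twist":[0,0,-0.5]},{"hand":0.35,"travel":[4.83,0.05,-4],"twist":[0,0,-0.5]},{"hand":0.35,"travel":[4.83,0.05,-8],"twist":[0,0,-0.5]},{"hand":0.35,"travel":[4.83,0.05,-11],"twist":[0,0,-0.5]},{"hand":0.35,"travel":[4.83,0.05,-13],"twist":[0,0,-0.5]},{"hand":0.35,"travel":[4.83,0.05,-14.5],"twist":[0,0,-0.5]},{"hand":0.35,"travel":[4.83,0.05,-15.5],"twist":[0,0,-0.5]},{"hand":0.35,"travel":[4.83,0.05,-15.8],"twist":[0,0,-0.5]},{"hand":0.35,"travel":[4.83,0.05,-15.8],"twist":[0,0,-0.5]},{"hand":0.05,"travel":[4.83,0.05,-15.8],"twist":[0,0,-0.5]},{"hand":0.05,"travel":[4.83,0.05,-15.8],"twist":[0,0,-0.5]},{"hand":0.05,"travel":[4.83,0.05,-15.8],"twist":[0,0,-0.5]},{"hand":0.05,"travel":[4.83,0.05,-15.8],"twist":[0,0,-0.5]},{"hand":0.05,"travel":[4.83,0.05,-15.8],"twist":[0,0,-0.5]}]' 25
```

```text
time_s: 8.88
ee_pos: [0.7027, 0.0201, 0.0079]
tcp_rot: [-3.14, 0.102, -0.003]
force: [-0.5, -0.1, 7.7]
grip_width: 0.122
grip_force: 25.0
```

```bash
python3 -m inch '[{"hand":0.05,"travel":[0,0,0],"twist":[0,0,0]},{"hand":0.05,"travel":[0,0,0],"twist":[0,0,0]},{"hand":0.05,"travel":[0,0,0],"twist":[0,0,0]}]'; python3 -m inch '[{"hand":0.05,"travel":[0,0,1],"twist":[0,0,0]},{"hand":0.05,"travel":[0,0,3],"twist":[0,0,0]},{"hand":0.05,"travel":[0,0,3],"twist":[0,0,0]},{"hand":0.05,"travel":[0,0,3],"twist":[0,0,0]},{"hand":0.05,"travel":[0,0,3],"twist":[0,0,0]}]'
```

```text
time_s: 9.13
ee_pos: [0.7027, 0.0201, 0.0079]
tcp_rot: [-3.14, 0.103, -0.003]
force: [-1.9, 0.4, 6.3]
grip_width: 0.126
grip_force: 25.0
time_s: 9.55
ee_pos: [0.7017, 0.02, 0.0363]
tcp_rot: [-3.14, 0.103, 0.0]
force: [0.1, 1.3, -2.3]
grip_width: 0.122
grip_force: 25.0
```

```bash
python3 -m inch '[{"hand":0.05,"travel":[0,0,4],"twist":[0,0,0]},{"hand":0.05,"travel":[0,0,8],"twist":[0,0,0]},{"hand":0.05,"travel":[-3,0,11.5],"twist":[0,0,-4]},{"hand":0.05,"travel":[-7,-0.6,11.5],"twist":[0,0,-4]},{"hand":0.05,"travel":[-11,-1.1,11.5],"twist":[0,0,-4]},{"hand":0.05,"travel":[-15,-1.5,11.5],"twist":[0,0,-4]},{"hand":0.05,"travel":[-19,-1.9,11.5],"twist":[0,0,-4]},{"hand":0.05,"travel":[-22.2,-2.2,11.5],"twist":[0,0,-4]},{"hand":0.05,"travel":[-22.2,-2.2,11.5],"twist":[0,0,-4]},{"hand":0.05,"travel":[-22.2,-2.2,11.5],"twist":[0,0,-4]},{"hand":0.05,"travel":[-22.2,-2.2,11.5],"twist":[0,0,-4]},{"hand":0.05,"travel":[-22.2,-2.2,11.5],"twist":[0,0,-4]}]'
python3 - <<'E'
from h import *
o=get_obs(); im=get_image("wrist"); cal=get_calibration("wrist")
cv2.imwrite("pics/w5.png",im[:,:,::-1]); print(o["time_s"],o["ee_pos"],yaw(o))
E
```

```text
time_s: 10.55
ee_pos: [0.4813, -0.0019, 0.1515]
tcp_rot: [-3.134, 0.212, -0.001]
force: [-0.4, 0.4, 0.0]
grip_width: 0.123
grip_force: 25.0
10.55 [ 0.48130101 -0.00193396  0.15153814] -7.739704764760198
```

View pics/w5.png

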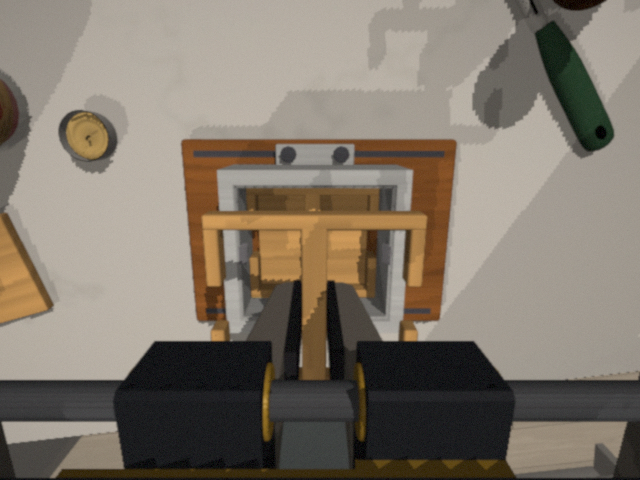

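The spacer is held level, with its front edge at row ≈212 and its sides at columns 204 and 425. The tray is in place below. I check the in-hand offset.

Run:
```python
from h import *
im=cv2.imread("pics/w5.png"); g=cv2.cvtColor(im,cv2.COLOR_BGR2HSV)[:,:,1]
cal=get_calibration("wrist"); th=np.radians(-7.7)
ex=np.array([np.cos(th),np.sin(th)]); ey=np.array([-ex[1],ex[0]]); o=get_obs(); t=o["ee_pos"][:2]*1000
for k,p,n,dz in [("front",edge(g,1,list(range(223,238,2))+list(range(392,408,2)),200,220,1),ex,-.0079),("L",edge(g,0,range(220,280,3),197,212,1),ey,.0041),("R",edge(g,0,range(220,280,3),417,433,-1),ey,.0041)]:
    for d in (0,-.0035): 
        w=ray(cal,p,o["ee_pos"][2]+dz+d)[:,:2]*1000; print(k,d,len(p),np.percentile(w@n-t@n,[15,50,85]).round(2),p[:3,1 if k=="front" else 0].round(1))
```

```text
front 0 16 [41.61 41.65 41.74] [210.9 211.1 210.8]
front -0.0035 16 [40.95 40.99 41.08] [210.9 211.1 210.8]
L 0 1 [49.66 49.66 49.66] [202.5]
L -0.0035 1 [50.72 50.72 50.72] [202.5]
R 0 6 [-53.09 -52.37 -51.71] [431.5 431.5 428.5]
R -0.0035 6 [-54.19 -53.45 -52.78] [431.5 431.5 428.5]
```

```bash
python3 -m inch '[{"hand":0.05,"travel":[-0.1,0.02,-3],"twist":[0,0,0]},{"hand":0.05,"travel":[-0.1,0.02,-5.5],"twist":[0,0,0]},{"hand":0.05,"travel":[-0.1,0.02,-7],"twist":[0,0,0]},{"hand":0.05,"travel":[-0.1,0.02,-7],"twist":[0,0,0]},{"hand":0.05,"travel":[-0.1,0.02,-7.4],"twist":[0,0,0]},{"hand":0.05,"travel":[-0.1,0.02,-7.8],"twist":[0,0,0]},{"hand":0.05,"travel":[-0.1,0.02,-8.2],"twist":[0,0,0]},{"hand":0.05,"travel":[-0.1,0.02,-8.6],"twist":[0,0,0]},{"hand":0.05,"travel":[-0.1,0.02,-8.6],"twist":[0,0,0]}]'
```

```text
time_s: 11.35
ee_pos: [0.4789, -0.0018, 0.0654]
tcp_rot: [-3.134, 0.212, -0.0]
force: [-0.5, 0.4, -1.6]
grip_width: 0.123
grip_force: 25.0
```

```bash
python3 -m inch '[{"hand":0.05,"travel":[0,0,-0.6],"twist":[0,0,0]},{"hand":0.05,"travel":[0,0,-1.2],"twist":[0,0,0]},{"hand":0.05,"travel":[0,0,-1.7],"twist":[0,0,0]},{"hand":0.05,"travel":[0,0,-2.0],"twist":[0,0,0]},{"hand":0.05,"travel":[0,0,-2.2],"twist":[0,0,0]},{"hand":0.05,"travel":[0,0,-2.3],"twist":[0,0,0]},{"hand":0.05,"travel":[0,0,-2.3],"twist":[0,0,0]}]'
```

```text
time_s: 11.93
ee_pos: [0.4789, -0.0018, 0.0428]
tcp_rot: [3.134, -0.212, -0.0]
force: [-0.4, 0.7, 3.5]
grip_width: 0.125
grip_force: 25.0
```

```bash
python3 -m inch '[{"hand":0.35,"travel":[0,0,0],"twist":[0,0,0]},{"hand":0.35,"travel":[0,0,0],"twist":[0,0,0]},{"hand":0.35,"travel":[0,0,0],"twist":[0,0,0]},{"hand":0.35,"travel":[0,0,0.8],"twist":[0,0,0]},{"hand":0.35,"travel":[0,0,3.5],"twist":[0,0,0]},{"hand":0.35,"travel":[0,0,7.5],"twist":[0,0,0]},{"hand":0.35,"travel":[0,0,11],"twist":[0,0,0]},{"hand":0.35,"travel":[0,0,11],"twist":[0,0,0]}]'
python3 - <<'E'
from h import *
o=get_obs(); im=get_image("wrist"); cv2.imwrite("pics/w6.png",im[:,:,::-1]); print(o["ee_pos"],o["grip_width"])
E
python3 -m inch '[{"hand":0.5,"travel":[0,4,4.7],"twist":[0,0,16]},{"hand":0.5,"travel":[-1,8,4.7],"twist":[0,0,16]},{"hand":0.5,"travel":[-1.5,12,4.7],"twist":[0,0,16]},{"hand":0.5,"travel":[-2,16,15.7],"twist":[0,0,16]},{"hand":0.5,"travel":[-3.4,28.7,15.7],"twist":[0,0,16]},{"hand":0.5,"travel":[-3.4,28.7,15.7],"twist":[0,0,16]},{"hand":0.5,"travel":[-3.4,28.7,15.7],"twist":[0,0,16]},{"hand":0.5,"travel":[-3.4,28.7,15.7],"twist":[0,0,16]},{"hand":0.5,"travel":[-3.4,28.7,15.7],"twist":[0,0,16]},{"hand":0.5,"travel":[-3.4,28.7,15.7],"twist":[0,0,16]},{"hand":0.5,"travel":[-3.4,28.7,15.7],"twist":[0,0,16]},{"hand":0.5,"travel":[-3.4,28.7,15.7],"twist":[0,0,16]},{"hand":0.5,"travel":[-3.4,28.7,15.7],"twist":[0,0,16]}]'
python3 - <<'E'
from h import *
o=get_obs(); im=get_image("wrist"); cal=get_calibration("wrist")
cv2.imwrite("pics/w7.png",im[:,:,::-1]); P=(.478,.296)
print(o["time_s"],o["ee_pos"],yaw(o),pix(cal,[[*P,.01]]),rect(im,cal,P,.01,90))
a,b=cv2.imread("pics/w6.png"),im[:,:,::-1]; cv2.imwrite("pics/m1.png",cv2.resize(np.hstack([a,b]),(800,300)))
E
```

```text
time_s: 12.6
ee_pos: [0.4827, -0.0018, 0.1591]
tcp_rot: [-3.134, 0.212, -0.015]
force: [1.4, -0.9, 0.3]
grip_width: 0.349
grip_force: 0.0
[ 0.4826608 -0.0017821  0.159136 ] 0.3492392095378441
time_s: 13.73
ee_pos: [0.4446, 0.2835, 0.3084]
tcp_rot: [3.132, 0.224, -0.003]
force: [-0.9, 0.0, -0.1]
grip_width: 0.498
grip_force: 0.0
13.7333 [0.44462311 0.28347396 0.30840869] 8.176870297132488 [[306.55793332 171.02295762]] (array([479.2, 296.3]), array([ 90. , 100.5]), 8.22)
```

View pics/m1.png

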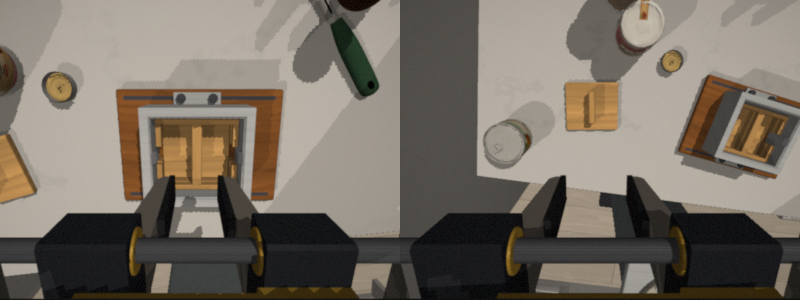

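The left half shows the spacer seated in the mould above the tray, central in the pocket. The right half shows the plate at (592,107) with free space round it. Next is grasping the handle.

```bash
python3 -m inch '[{"hand":0.5,"travel":[3.46,1.28,-4],"twist":[0,0,0]},{"hand":0.5,"travel":[3.46,1.28,-8],"twist":[0,0,0]},{"hand":0.5,"travel":[3.46,1.28,-12],"twist":[0,0,0]},{"hand":0.5,"travel":[3.46,1.28,-16],"twist":[0,0,0]},{"hand":0.5,"travel":[3.46,1.28,-20],"twist":[0,0,0]},{"hand":0.5,"travel":[3.46,1.28,-24],"twist":[0,0,0]},{"hand":0.5,"travel":[3.46,1.28,-27],"twist":[0,0,0]},{"hand":0.5,"travel":[3.46,1.28,-28.5],"twist":[0,0,0]},{"hand":0.5,"travel":[3.46,1.28,-29.3],"twist":[0,0,0]},{"hand":0.5,"travel":[3.46,1.28,-29.5],"twist":[0,0,0]},{"hand":0.5,"travel":[3.46,1.28,-29.5],"twist":[0,0,0]},{"hand":0.5,"travel":[3.46,1.28,-29.5],"twist":[0,0,0]},{"hand":0.5,"travel":[3.46,1.28,-29.5],"twist":[0,0,0]}]'
python3 -m inch '[{"hand":0.05,"travel":[0,0,0],"twist":[0,0,0]},{"hand":0.05,"travel":[0,0,0],"twist":[0,0,0]},{"hand":0.05,"travel":[0,0,0],"twist":[0,0,0]},{"hand":0.05,"travel":[0,0,0],"twist":[0,0,0]},{"hand":0.05,"travel":[0,0,0],"twist":[0,0,0]},{"hand":0.05,"travel":[0,0,0],"twist":[0,0,0]},{"hand":0.05,"travel":[0,0,0],"twist":[0,0,0]}]' 55
```

```text
time_s: 14.87
ee_pos: [0.4805, 0.2985, 0.016]
tcp_rot: [-3.132, -0.226, -0.003]
force: [0.1, 0.1, 0.1]
grip_width: 0.502
grip_force: 0.0
time_s: 15.45
ee_pos: [0.4795, 0.298, 0.0147]
tcp_rot: [3.133, 0.226, -0.0]
force: [-0.0, -1.2, 3.4]
grip_width: 0.125
grip_force: 55.0
```

```bash
python3 -m inch '[{"hand":0.05,"travel":[0,0,2],"twist":[0,0,0]},{"hand":0.05,"travel":[0,0,6],"twist":[0,0,0]},{"hand":0.05,"travel":[0,0,10],"twist":[0,0,0]},{"hand":0.05,"travel":[0,-4,14],"twist":[0,0,-4]},{"hand":0.05,"travel":[-0.2,-8,15],"twist":[0,0,-10]},{"hand":0.05,"travel":[-0.2,-12,15],"twist":[0,0,-15.9]},{"hand":0.05,"travel":[-0.2,-16,15],"twist":[0,0,-15.9]},{"hand":0.05,"travel":[-0.2,-20,15],"twist":[0,0,-15.9]},{"hand":0.05,"travel":[-0.2,-24,15],"twist":[0,0,-15.9]},{"hand":0.05,"travel":[-0.2,-27.5,15],"twist":[0,0,-15.9]},{"hand":0.05,"travel":[-0.2,-29.9,15],"twist":[0,0,-15.9]},{"hand":0.05,"travel":[-0.2,-29.9,15],"twist":[0,0,-15.9]},{"hand":0.05,"travel":[-0.2,-29.9,15],"twist":[0,0,-15.9]},{"hand":0.05,"travel":[-0.2,-29.9,15],"twist":[0,0,-15.9]}]'
python3 - <<'E'
from h import *
o=get_obs(); im=get_image("wrist"); cal=get_calibration("wrist")
cv2.imwrite("pics/w8.png",im[:,:,::-1]); print(o["time_s"],o["ee_pos"],yaw(o))
g=cv2.cvtColor(im,cv2.COLOR_RGB2HSV)[:,:,1]; th=np.radians(-7.7)
ex=np.array([np.cos(th),np.sin(th)]); ey=np.array([-ex[1],ex[0]]); t=o["ee_pos"][:2]*1000
print(pix(cal,[[*(t+ex*44.5+s*ey*50)/1000,o["ee_pos"][2]+z] for s in (1,-1) for z in (-.0147,-.0047)]).round(0))
E
```

```text
time_s: 16.62
ee_pos: [0.4773, -0.0007, 0.1644]
tcp_rot: [-3.134, 0.21, 0.001]
force: [-0.3, 0.8, -2.5]
grip_width: 0.126
grip_force: 55.0
16.6167 [ 0.47727122 -0.00066871  0.16436078] -7.684591894777014
[[210. 202.]
 [204. 206.]
 [416. 203.]
 [422. 206.]]
```

View pics/w8.png

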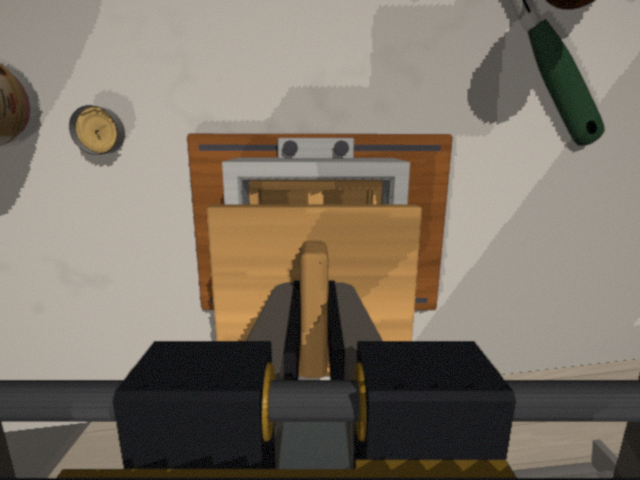

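The plate is held level: front edge at row ≈206, sides at columns 208 and 420, handle at column 314. The mould with the spacer is below it. Precise edge next.

Run:
```python
from h import *
cal=get_calibration("wrist"); o=get_obs(); th=np.radians(-7.7)
ex=np.array([np.cos(th),np.sin(th)]); ey=np.array([-ex[1],ex[0]]); t=o["ee_pos"][:2]*1000
im=cv2.imread("pics/w8.png"); s=cv2.cvtColor(im,cv2.COLOR_BGR2HSV)[:,:,1]; b=im[:,:,0]; r=im[:,:,2]
p=edge(s,1,list(range(228,241,2))+list(range(392,405,2)),196,214,1); print("front rows",p[:,1].round(1))
L=edge(r,0,range(215,290,5),200,216,1);R=edge(r,0,range(215,290,5),408,428,-1); print(L[:,0].round(1),R[:,0].round(1))
for dz in (-.0147,-.018):
    z=o["ee_pos"][2]+dz; print(dz,"front",np.median(ray(cal,p,z)[:,:2]@ex*1000-t@ex).round(2), end=" ")
    for q in (L,R): print((ray(cal,q,z+.01)[:,:2]@ey*1000-t@ey)[::3].round(1),end=" ")
    print()
```

```text
front rows [204.5 204.4 204.5 204.5 204.5 204.4 204.3 203.7 204.3 204.4 204.3 204.3
 204.4 204.4]
[207.  207.4 208.4 208.4 209.3 209.5 209.5 210.4 210.4 210.7 211.3 212.3
 211.6 211.7] [420.5 420.5 419.7 419.4 418.6 418.6 417.5 417.4 417.2 416.6 416.6 415.6
 415.4 415.5]
-0.0147 front 43.54 [48.7 48.5 48.7 48.7 48.7] [-50.2 -50.4 -50.  -50.1 -50.1] 
-0.018 front 42.97 [49.6 49.4 49.6 49.6 49.7] [-51.1 -51.3 -50.9 -51.1 -51.1]
```

The plate lies in the hand just as the tray did, so the same TCP target applies: (0.478, −0.0005).

```bash
python3 -m inch '[{"hand":0.05,"travel":[0.1,0.02,-3],"twist":[0,0,0]},{"hand":0.05,"travel":[0.1,0.02,-5.5],"twist":[0,0,0]},{"hand":0.05,"travel":[0.1,0.02,-7.2],"twist":[0,0,0]},{"hand":0.05,"travel":[0.1,0.02,-7.6],"twist":[0,0,0]},{"hand":0.05,"travel":[0.1,0.02,-7.9],"twist":[0,0,0]},{"hand":0.05,"travel":[0.1,0.02,-8.2],"twist":[0,0,0]},{"hand":0.05,"travel":[0.1,0.02,-8.5],"twist":[0,0,0]},{"hand":0.05,"travel":[0.1,0.02,-8.5],"twist":[0,0,0]}]'
```

```text
time_s: 17.33
ee_pos: [0.4793, -0.0008, 0.0813]
tcp_rot: [3.134, -0.208, 0.002]
force: [-6.3, -3.0, 16.5]
grip_width: 0.128
grip_force: 55.6
```

It touches the +x bevel, so back up a little and shift by −x.

```bash
python3 -m inch '[{"hand":0.05,"travel":[-0.1,-0.05,0.5],"twist":[0,0,0]},{"hand":0.05,"travel":[-0.2,-0.06,0.5],"twist":[0,0,0]},{"hand":0.05,"travel":[-0.2,-0.06,0.5],"twist":[0,0,0]},{"hand":0.05,"travel":[-0.2,-0.06,0.5],"twist":[0,0,0]}]'
python3 -m inch '[{"hand":0.05,"travel":[0,0,-0.2],"twist":[0,0,0]},{"hand":0.05,"travel":[0,0,-0.4],"twist":[0,0,0]},{"hand":0.05,"travel":[0,0,-0.5],"twist":[0,0,0]},{"hand":0.05,"travel":[0,0,-0.6],"twist":[0,0,0]},{"hand":0.05,"travel":[0,0,-0.6],"twist":[0,0,0]}]'
```

```text
time_s: 17.67
ee_pos: [0.4768, -0.0013, 0.085]
tcp_rot: [-3.135, 0.209, -0.002]
force: [0.6, -0.2, -2.2]
grip_width: 0.125
grip_force: 54.9
time_s: 18.08
ee_pos: [0.4769, -0.0014, 0.0784]
tcp_rot: [-3.135, 0.209, -0.001]
force: [2.7, -1.2, -2.4]
grip_width: 0.126
grip_force: 54.9
```

It is in the pocket without vertical resistance. Now press through the catches, in steps.

```bash
python3 -m inch '[{"hand":0.05,"travel":[0.04,0,-0.2],"twist":[0,0,0]},{"hand":0.05,"travel":[0.04,0,-0.4],"twist":[0,0,0]},{"hand":0.05,"travel":[0.04,0,-0.6],"twist":[0,0,0]},{"hand":0.05,"travel":[0.04,0,-0.8],"twist":[0,0,0]},{"hand":0.05,"travel":[0.04,0,-0.8],"twist":[0,0,0]}]'
python3 -m inch '[{"hand":0.05,"travel":[0,0,-0.2],"twist":[0,0,0]},{"hand":0.05,"travel":[0,0,-0.4],"twist":[0,0,0]},{"hand":0.05,"travel":[0,0,-0.6],"twist":[0,0,0]},{"hand":0.05,"travel":[0,0,-0.8],"twist":[0,0,0]},{"hand":0.05,"travel":[0,0,-0.9],"twist":[0,0,0]},{"hand":0.05,"travel":[0,0,-0.9],"twist":[0,0,0]}]'
```

```text
time_s: 18.5
ee_pos: [0.477, -0.0014, 0.0702]
tcp_rot: [-3.135, 0.209, -0.0]
force: [3.1, -0.9, -3.9]
grip_width: 0.124
grip_force: 54.9
time_s: 19.0
ee_pos: [0.477, -0.0014, 0.0616]
tcp_rot: [-3.135, 0.209, 0.0]
force: [2.3, -0.2, 1.1]
grip_width: 0.123
grip_force: 55.0
```

```bash
python3 -m inch '[{"hand":0.05,"travel":[0,0,-0.1],"twist":[0,0,0]},{"hand":0.05,"travel":[0,0,-0.2],"twist":[0,0,0]},{"hand":0.05,"travel":[0,0,-0.3],"twist":[0,0,0]},{"hand":0.05,"travel":[0,0,-0.3],"twist":[0,0,0]}]'
```

```text
time_s: 19.33
ee_pos: [0.4772, -0.0013, 0.0613]
tcp_rot: [-3.135, 0.209, -0.001]
force: [-11.4, -0.0, 46.1]
grip_width: 0.124
grip_force: 55.0
```

It is firmly bottomed. Relieve, release and lift, then look.

```bash
python3 -m inch '[{"hand":0.05,"travel":[0,0,0.3],"twist":[0,0,0]},{"hand":0.05,"travel":[0,0,0.3],"twist":[0,0,0]},{"hand":0.4,"travel":[0,0,0.3],"twist":[0,0,0]},{"hand":0.4,"travel":[0,0,0.3],"twist":[0,0,0]},{"hand":0.4,"travel":[0,0,0.3],"twist":[0,0,0]},{"hand":0.4,"travel":[0,0,0.3],"twist":[0,0,0]},{"hand":0.4,"travel":[0,0,1.5],"twist":[0,0,0]},{"hand":0.4,"travel":[0,0,5],"twist":[0,0,0]},{"hand":0.4,"travel":[0,0,9],"twist":[0,0,0]},{"hand":0.4,"travel":[-4,0,12],"twist":[0,0,0]},{"hand":0.4,"travel":[-4,0,12],"twist":[0,0,0]},{"hand":0.4,"travel":[-4,0,12],"twist":[0,0,0]}]'
python3 - <<'E'
from h import *
o=get_obs(); im=get_image("wrist"); cal=get_calibration("wrist")
u,v=pix(cal,[[.477,-.0015,.06]])[0].astype(int); y0,x0=max(v-110,0),max(u-140,0)
cv2.imwrite("pics/w9.png",cv2.resize(im[y0:v+110,x0:u+140,::-1],None,fx=2.5,fy=2.5)); print(o["time_s"],o["grip_width"],u,v)
print("plate at z .057",rect(im,cal,(.477,-.0015),.057,62,100))
for r in place_of("wrist","top_plate")[:2]: print(np.round(r["centre"],3),r["conf"])
E
```

```text
time_s: 20.33
ee_pos: [0.4361, -0.0014, 0.1799]
tcp_rot: [-3.134, 0.209, -0.003]
force: [0.5, -0.6, -0.2]
grip_width: 0.407
grip_force: 0.0
20.3333 0.4068498432598645 305 185
plate at z .057 (array([ 4.763e+02, -4.000e-01]), array([96.2, 87.4]), -7.59)
[0.477 0.001 0.048] 0.66
```

View pics/w9.png

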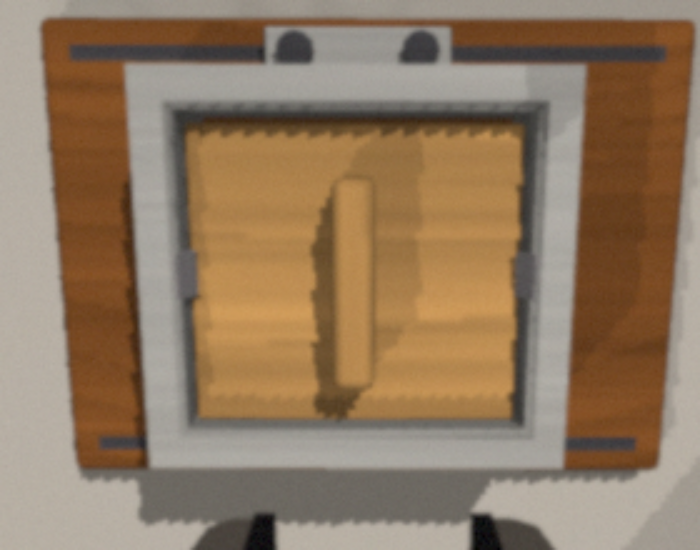

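The plate lies flat and square in the pocket. Both catches, at (187,275) and (524,275), stand out over its edges, and the detector reads its origin at z ≈ 0.048. Hand in.

```bash
python3 -c "
from plant import *
print(close_job())"
```

```text
the job is handed in; nothing more can be done
None
```

The press is assembled in the mould: tray, then spacer, then top plate pressed down and snapped under both catches. The job was handed in at about 20 s on the robot's clock; the hand-in gave no verdict.

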